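Find and mark the balance point of a knife rail

ROBOT

A 6-joint arm with a two-finger parallel gripper is mounted at the origin on a cart in front of the work surface, level with it; the furniture and walls round the work are solid. World frame = base frame: x ahead of the robot, y to its left, z up, the work surface at z = 0. Lengths are in m, angles in rad, forces in N, time in s.
With the tool pointing down it reaches from about 0.2 to 0.875 m from the base axis. Payload 3.4 kg.
Tool frame: the origin (TCP) lies between the finger pads; the fingertips stand 25 mm ahead of it and the grasp point (between the pads) lies 6 mm ahead of it (r.nose_length is the z of the fingertips in the tool frame, in m); z points along the fingers, y is the line along which they close (so a half turn about z gives the same grasp; the last joint's range is limited). The gripper opens to 94 mm and grips with 3 to 60 N. Pads are 16 mm wide; open, the fingers measure 119 mm over their backs; the gripper's body (75 mm by 177 mm) begins 78 mm behind the grasp point.
Start: joints at [1.11, 0.276, 1.505, -0, 1.361, -0.121], TCP at [0.192, 0.542, 0.23] pointing down, gripper open.
Joint ranges: [-2.89, 2.89], [-0.75, 2.08], [0.22, 2.7], [-1.18, 4.32], [0.11, 2.71], [-2.7, 2.7]. Speed limits (rad/s): [2.57, 2.57, 3.14, 3.14, 3.14, 3.14].

INTERFACE

Orientations are given as a unit quaternion [w, x, y, z].
In Python, from plant import r, gripper_to, inverse_kinematics, vision, models, telemetry gives the robot as it stands. Calls block until the motion is done:
- r.move_to(position, orientation): joint-space move of the TCP to a pose.
- r.move_l(position, rot=None, vel=0.15, guard=None): straight line of the TCP; rot=None keeps the orientation; vel is the mean speed in m/s. With guard (N) it stops when the force on the tool has changed by that much, and returns True; else False.
- r.movej(angles): joint-space move.
- gripper_to(opening, f_grip=None): finger opening in m; f_grip is the grip in N (None keeps the last); returns when the fingers have stopped.
- r.hold(seconds).
- inverse_kinematics(position, orientation): joint angles nearest the present ones, or None.
- vision.snapshot(name): name is "scene" or "top"; returns the picture (400x640x3 uint8, red, green, blue); there is no depth.
- vision.get_calibration(name): a dict with "fx", "fy", "cx", "cy" (pixels), "position" and "orientation" of the camera in the world. Camera axes: x right, y down, z forward; pixel columns grow to the right and rows downward; lengths in m; the calibration is good to about 2 mm. A picture is of the moment at which its call begins. get_calibration takes no time and is no camera call.
A pose or a line that the arm cannot do raises r.PlanningError and nothing moves.
- r.sign_off(): hands the job in; it is judged then, once.
Trained networks look in the newest picture that a camera, given by its name, has taken for a name from the list of things; names that differ only in an ending like _2 or _b are one class to them, and where a whole thing is asked for, a point or a joint stands for the part that bears it (a point fixed in the world has none). Each returns a list of dicts, best first, with "score" (0 to 1); they miss things now and then, are a little off and sometimes report something else, mostly with a low value. They report only what shows in the picture. A call takes as long as a camera call. They do not tell look-alikes from the thing itself.
- models.boxes_of(thing, camera): "at" ([x, y, z] in m, in world coordinates, good to about 4 mm: the middle of the surface that is visible of it).
- models.regions_of(thing, camera): "pixels" (400x640 bool, what is visible of it).
- models.mark_of(thing, camera): "at" ([x, y, z] in m, in world coordinates, good to about 4 mm: a listed point, or the origin of a listed thing).
Readings, each from a call of its own:
- telemetry.current_t(): time.
- telemetry.current_joints(): joint angles.
- telemetry.current_dq(): joint speeds.
- telemetry.current_joint_efforts(): joint torques, N m.
- telemetry.current_ee_pos(): TCP position.
- telemetry.current_tool_rot(): TCP orientation.
- telemetry.current_wrist_force(): force on the tool from outside, world axes, zero at the start.
- telemetry.current_torque(): the same for the moment, N m.
- telemetry.current_opening(): finger opening in m.
- telemetry.current_finger_force(): force on a finger pad.
Only numpy, scipy, OpenCV 4.12 (cv2) and the standard library are available. Lean on these libraries where they do the work, as an engineer would, in place of code of your own. Each camera call takes 0.05 s, during which the arm holds its last target. There are 200 camera calls.

TASK

This oak knife rail is to hang from a single hook, so find its balance point. Slide it gently forward across the stand's narrow metal ridge (never lifting it off) until, let go, its nose tips down; then ease it back until it stays level on the ridge alone, and set the red saddle clip gently over it, straddling it squarely with the clip's white line above the middle of the ridge. Leave the rail balanced with the clip on it, and leave the mug, the glass and the spice jar alone.

Things in the scene. Friction and masses are not known exactly. Their poses are not given: they have to be found in the camera images.
- stand: Fixed grey balance stand, base 290x60x12 mm, with three posts in a row: the bright metal ridge (fulcrum) in the middle and two black-topped rests. All posts are 24 mm wide across the row, narrower than the rail, so fingers can straddle rail and posts. Origin: centre of its underside; x along the row, forward (the sliding direction, to the robot's left), z up.
- fulcrum (a point): Middle of the metal ridge's flat top, 60 mm above the worktop; axes as the stand's. The flat is 18 mm long in x. The rail stays level by itself only while its balance point is above this flat (about 8 mm either side of the middle); farther forward it tips nose down, farther back tail down. It may rock a little for some seconds after being let go.
- rear_rest (a point): Middle of the top of the rear rest: 110 mm behind the fulcrum, 50 mm above the worktop, 14 mm long in x. It catches the rail when its tail is down; a like rest 110 mm ahead of the fulcrum catches it nose down. The rail then slopes about 0.09 rad.
- bar: Loose oak knife rail, 360x34x24 mm, about 0.5 kg, dark strip along its top. Origin: centre of its underside; x along it to the nose (forward), z up. Unevenly weighted inside: balance point unknown, up to 35 mm either side of mid-length. Starts tail down on ridge and rear rest, mid-length 60 to 80 mm behind the ridge. More than 30 N between rail and stand is too hard.
- bar_nose (a point): Middle of the lower edge of the rail's front end, at x = +180 mm on the rail; axes as the rail's.
- bar_tail (a point): Middle of the lower edge of the rail's rear end, at x = -180 mm on the rail; axes as the rail's.
- clip: Loose red saddle clip, 30 g, standing on two legs on the worktop. Origin: midway between the legs' feet; z up; x along the rail when fitted (either way round). Legs 24 mm long in x, 5 mm thick, 14 mm tall inside, gap 40 mm in y (3 mm play each side of the rail). Fitted, the deck lies on the rail's top: origin 10 mm above the rail's underside. More than 20 N on the rail is too hard.
- clip_fin (a point): Top of the clip's upright grip fin, 58 mm above its origin; axes as the clip's. Fin: 16 mm in x, 12 mm thick in y, from z 19 to 58 mm above the origin, a white line down each broad face at x = 0. Below it the deck, 24x50 mm, z 14 to 19 mm.
- mug: Loose green mug standing upside down behind the stand, about 89x124x91 mm, origin in the middle of its foot on the worktop; leave alone.
- glass: Loose greenish tumbler, 69 mm across and 104 mm tall, left of the work, origin in the middle of its underside; leave alone.
- jar: Loose small spice jar, 47 mm across and 98 mm tall, right of the work, origin in the middle of its underside; leave alone.
Not all that is in view belongs to the job. Several things have the shape of the clip; the one meant has the colours described above.

How it is judged:
By the outcome, as a careful person would: the job done as asked, in the order asked, and still so for the second after the job is handed in, with the robot touching nothing.
It also fails if it takes over 72 s, if anything falls off the work surface, if the arm or the gripper's body presses on something with over 40 N, if the wrist force passes 120 N, or if a joint passes its speed limit or range.

## Working session

There is one attempt and no reset: what is moved stays moved. The work goes in short steps, each a Python script; the robot and the scene stay as the last script left them, time stands still between calls to the robot, and variables do not carry over. Pictures are saved under pics/ and viewed, at most 10 in all, crops included, and the job is handed in when it is done.

```bash
mkdir -p pics; ls; python3 - <<'E'
from plant import r, vision, models, telemetry
import cv2, numpy as np
for c in ("scene","top"):
    im=vision.snapshot(c); cv2.imwrite(f"pics/{c}0.png",im[:,:,::-1]); k=vision.get_calibration(c); print(c,{a:np.round(b,4).tolist() for a,b in k.items()})
    for t in ("fulcrum","rear_rest","bar_nose","bar_tail","clip","clip_fin"):
        print(t,[(np.round(d["at"],3).tolist(),round(d["score"],2)) for d in models.mark_of(t,c)])
a=cv2.imread("pics/scene0.png")
print(telemetry.current_t())
E
```

```text
pics
scene {'fx': 464.6431, 'fy': 464.6431, 'cx': 319.1608, 'cy': 197.8566, 'position': [0.2538, 0.9137, 0.9387], 'orientation': [0.0675, -0.2, 0.9179, -0.3359]}
fulcrum [([0.574, 0.173, 0.06], 0.93)]
rear_rest [([0.57, 0.06, 0.051], 0.93)]
bar_nose [([0.57, 0.283, 0.07], 0.72)]
bar_tail [([0.581, -0.078, 0.039], 0.81), ([0.742, 0.257, -0.001], 0.25)]
clip [([0.435, 0.37, 0.002], 0.84), ([0.556, 0.451, 0.003], 0.79), ([0.407, 0.287, -0.001], 0.55), ([0.441, 0.188, 0.0], 0.46)]
clip_fin [([0.412, 0.29, 0.059], 0.76), ([0.44, 0.364, 0.058], 0.51), ([0.557, 0.453, 0.056], 0.51), ([0.45, 0.191, 0.055], 0.47)]
top {'fx': 382.5512, 'fy': 382.5512, 'cx': 324.7516, 'cy': 203.9638, 'position': [0.3581, 0.2333, 1.0907], 'orientation': [0.0756, -0.6998, 0.706, -0.0785]}
fulcrum [([0.567, 0.167, 0.057], 0.64)]
rear_rest [([0.568, 0.065, 0.053], 0.57)]
bar_nose [([0.562, 0.284, 0.075], 0.89), ([0.569, 0.168, 0.06], 0.65), ([0.413, 0.284, 0.056], 0.21)]
bar_tail [([0.578, -0.077, 0.04], 0.97), ([0.406, -0.019, 0.001], 0.51)]
clip [([0.408, 0.287, -0.001], 0.7), ([0.556, 0.452, 0.003], 0.46), ([0.444, 0.194, 0.003], 0.44), ([0.433, 0.371, 0.002], 0.42)]
clip_fin [([0.561, 0.452, 0.058], 0.72), ([0.447, 0.19, 0.058], 0.67), ([0.412, 0.289, 0.056], 0.54), ([0.435, 0.369, 0.059], 0.53)]
0.7
```

View pics/scene0.png

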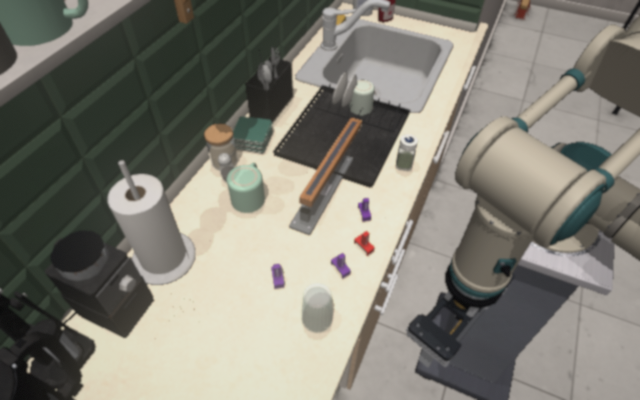

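View pics/top0.png

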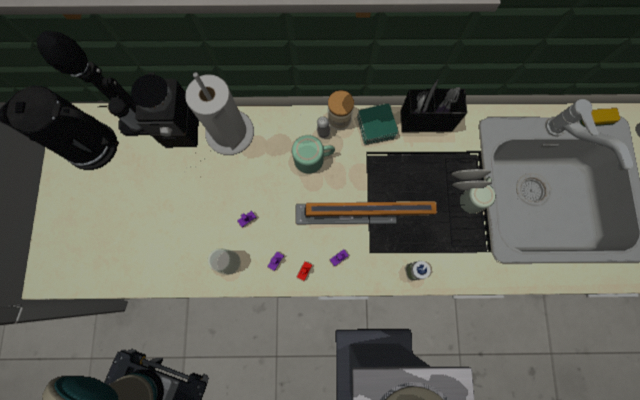

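Pictures: the rail runs along the stand, nose at scene (305,200) and top (307,209). Clip candidates: purple at scene (364,209), (341,265) and (278,275), and red at scene (364,242) / top (305,271). I choose the red one and check it in a crop. I'm also fitting the poses.

```bash
cat > h.py <<'E'
import numpy as np, cv2
from scipy.optimize import minimize
from scipy.spatial.transform import Rotation as R
from plant import r, gripper_to, inverse_kinematics, vision, models, telemetry
CAMS=("scene","top")
K={c:vision.get_calibration(c) for c in CAMS}
def rot(q): return R.from_quat([q[1],q[2],q[3],q[0]])
def proj(c,P):
    k=K[c]; p=rot(k["orientation"]).inv().apply(np.atleast_2d(P)-k["position"])
    return np.c_[k["fx"]*p[:,0]/p[:,2]+k["cx"],k["fy"]*p[:,1]/p[:,2]+k["cy"]]
def box(x0,x1,y0,y1,z0,z1): return np.array([[x,y,z] for x in(x0,x1) for y in(y0,y1) for z in(z0,z1)])
CLIP=[box(-.012,.012,-.025,-.02,0,.014),box(-.012,.012,.02,.025,0,.014),box(-.012,.012,-.025,.025,.014,.019),box(-.008,.008,-.006,.006,.019,.058)]
BAR=[box(-.18,.18,-.017,.017,0,.024)]
STAND=[box(-.145,.145,-.03,.03,0,.012)]
def sil(c,parts,Rm,t):
    m=np.zeros((1600,2560),np.uint8)   # 4x supersampled
    for b in parts:
        h=cv2.convexHull(((proj(c,Rm.apply(b)+t)+.5)*4).astype(np.float32)); cv2.fillConvexPoly(m,h.round().astype(np.int32),255)
    return cv2.resize(m,(640,400),interpolation=cv2.INTER_AREA)/255.
def red(im):
    h=cv2.cvtColor(im,cv2.COLOR_RGB2HSV); return (((h[...,0]<6)|(h[...,0]>174))&(h[...,1]>150)&(h[...,2]>60))
def near(m,c,P,rad):
    u=proj(c,P)[0]; yy,xx=np.mgrid[:400,:640]; return m&(np.hypot(xx-u[0],yy-u[1])<rad)
def fit(masks,parts,p0,pose,step):
    def cost(p):
        Rm,t=pose(p); return sum(((sil(c,parts,Rm,t)-m)**2).sum()/m.sum() for c,m in masks.items())
    s=np.vstack([p0]+[np.array(p0)+np.eye(len(p0))[i]*step[i] for i in range(len(p0))])
    o=minimize(cost,p0,method="Nelder-Mead",options=dict(initial_simplex=s,maxiter=120,xatol=1e-4,fatol=1e-4)); return o.x,o.fun
def q_down(yaw):  # tool down, tool y along [cos yaw, sin yaw]
    y=np.array([np.cos(yaw),np.sin(yaw),0]); z=np.array([0,0,-1.]); x=np.cross(y,z)
    q=R.from_matrix(np.c_[x,y,z]).as_quat(); return [q[3],q[0],q[1],q[2]]
def marks(ts,cams=CAMS):
    out={}
    for c in cams:
        vision.snapshot(c)
        for t in ts:
            d=models.mark_of(t,c)
            if d: out[t,c]=np.array(d[0]["at"])
    return out
E
python3 - <<'E'
from h import *
ims={c:vision.snapshot(c) for c in CAMS}
m={c:near(red(ims[c]),c,[.41,.288,.03],18).astype(float) for c in CAMS}; print([v.sum() for v in m.values()])
for y0 in (0,.8,1.6,2.4):
    print("clip",*fit(m,CLIP,[.41,.288,y0],lambda p:(R.from_euler("z",p[2]),[p[0],p[1],0]),[.005,.005,.3]))
mb={c:models.regions_of("bar",c)[0]["pixels"].astype(float) for c in CAMS}
print("bar",*fit(mb,BAR,[.572,.103,1.6],lambda p:(R.from_euler("z",p[2])*R.from_euler("y",-.09),[p[0],p[1],.0545]),[.005,.01,.05]))
for i in range(2):
  mk=marks(["stand","fulcrum","rear_rest"])
  for k,v in mk.items(): print(k,v.round(4))
a=ims["scene"][170:300,250:430]; b=ims["top"][185:295,210:450]
a=cv2.resize(a,None,fx=3,fy=3,interpolation=cv2.INTER_CUBIC); cv2.imwrite("pics/c1.png",a[:,:,::-1])
E
```

```text
[np.float64(134.0), np.float64(144.0)]
clip [0.40923965 0.28667597 1.11558984] 1.1658478178121312
clip [0.40867697 0.28746363 1.08941452] 1.1753803056357328
clip [0.4085992  0.28666999 1.0920183 ] 1.1720291245298562
clip [0.40862336 0.28659624 1.09160211] 1.1715333335883698
bar [0.57288141 0.10280051 1.59369971] 0.12536864116339586
('stand', 'scene') [ 0.5743  0.175  -0.0006]
('fulcrum', 'scene') [0.5744 0.1681 0.0621]
('rear_rest', 'scene') [0.5691 0.0593 0.0482]
('stand', 'top') [ 0.5734  0.1704 -0.0009]
('fulcrum', 'top') [0.5687 0.1655 0.0587]
('rear_rest', 'top') [0.569  0.065  0.0533]
('stand', 'scene') [ 5.720e-01  1.739e-01 -4.000e-04]
('fulcrum', 'scene') [0.5766 0.1673 0.0597]
('rear_rest', 'scene') [0.5701 0.0584 0.0528]
('stand', 'top') [ 0.5717  0.171  -0.0045]
('fulcrum', 'top') [0.5686 0.1652 0.0593]
('rear_rest', 'top') [0.5663 0.0635 0.051 ]
```

View pics/c1.png

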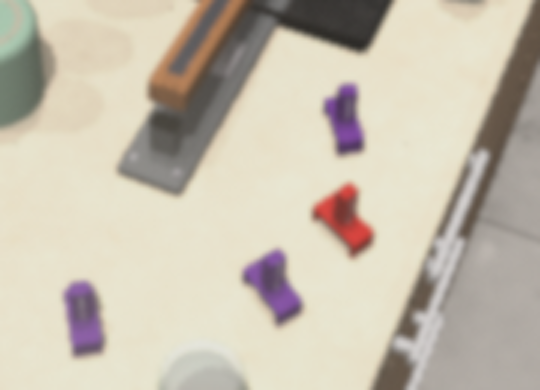

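The crop shows the red clip at (345,220), between two purple look-alikes, so the choice stands. Next I tighten the clip and stand fits.

```bash
python3 - <<'E'
from h import *
ims={c:vision.snapshot(c) for c in CAMS}
m={}
for c in CAMS:
    h=cv2.cvtColor(ims[c],cv2.COLOR_RGB2HSV); mm=((h[...,0]<8)|(h[...,0]>172))&(h[...,1]>110)
    m[c]=near(mm,c,[.41,.288,.03],18).astype(float); print(c,m[c].sum(), sil(c,CLIP,R.from_euler("z",1.09),[.409,.287,0]).sum())
for c0 in (dict(m),{"scene":m["scene"]},{"top":m["top"]}):
  for y0 in (1.1,2.6): print("clip",*fit(c0,CLIP,[.41,.288,y0],lambda p:(R.from_euler("z",p[2]),[p[0],p[1],0]),[.005,.005,.3]))
ST=STAND+[box(-.009,.009,-.012,.012,.012,.06),box(-.117,-.103,-.012,.012,.012,.05),box(.103,.117,-.012,.012,.012,.05)]
ms,mk={},{}
for c in CAMS:
    b=models.regions_of("bar",c)[0]["pixels"]; s=models.regions_of("stand",c)[0]["pixels"]
    mk[c]=~cv2.dilate(b.astype(np.uint8),np.ones((3,3))).astype(bool); ms[c]=s
def cost(p):
    return sum((((sil(c,ST,R.from_euler("z",p[2]),[p[0],p[1],0])-ms[c])**2)*mk[c]).sum()/ms[c].sum() for c in use)
for use in (CAMS,("scene",),("top",)):
  o=minimize(cost,[.571,.17,1.57],method="Nelder-Mead",options=dict(initial_simplex=[[.571,.17,1.57],[.576,.17,1.57],[.571,.176,1.57],[.571,.17,1.62]],maxiter=120)); print("stand",use,o.x,o.fun)
q=q_down(0); print(inverse_kinematics([.572,.12,.16],q_down(0)),inverse_kinematics([.572,.12,.16],q_down(np.pi)))
E
```

```text
scene 206.0 292.6313725490196
top 160.0 170.69411764705882
clip [0.40837296 0.28726095 1.09603851] 0.3873737976058499
clip [0.40868938 0.28745235 1.08414594] 0.3833367926077722
clip [0.41006621 0.28801073 1.09403185] 0.33769954050533213
clip [0.4108719  0.28499176 1.00050664] 0.3461968697625633
clip [0.40852152 0.28764211 1.08439304] 0.03928690888119953
clip [0.40854392 0.2873292  4.22040236] 0.041123125720876584
stand ('scene', 'top') [0.57327702 0.16654793 1.58206608] 0.10271520096581366
stand ('scene',) [0.57383661 0.16466169 1.58814833] 0.05933989559786212
stand ('top',) [0.57265587 0.16805127 1.58062918] 0.033980327874222206
[ 8.77666852e-02  3.36654299e-01  1.59668123e+00 -4.44089210e-16
  1.20825712e+00  8.77666852e-02] None
```

```bash
cat >> h.py <<'E'
def slope():
    m=marks(["bar_nose","bar_tail"]); out={}
    for t in ("bar_nose","bar_tail"):
        v=[m[k] for k in m if k[0]==t]; out[t]=np.mean(v,0) if v else np.full(3,np.nan)
    z=lambda t:[round(float(m[k][2])*1000) if k in m else None for k in ((t,"scene"),(t,"top"))]
    d=out["bar_nose"]-out["bar_tail"]
    print("t%.1f"%telemetry.current_t(),"nose z",z("bar_nose"),"tail z",z("bar_tail"),"slope %.3f"%(d[2]/.36),"mid y %.4f"%((out["bar_nose"]+out["bar_tail"])[1]/2),"F",np.round(telemetry.current_wrist_force(),1))
    return d[2]/.36
U=np.array([-.010,1,0])
def shift(d,s,vel=.03):  # slide d m along the stand with the rail sloping s
    gripper_to(.030,8); p=np.array(telemetry.current_ee_pos()); 
    r.move_l(p+d*(U+[0,0,s]),vel=vel); print("F",np.round(telemetry.current_wrist_force(),1),"op %.4f"%telemetry.current_opening())
    gripper_to(.046)
E
python3 - <<'E'
from h import *
q=q_down(.015)
gripper_to(.06)
r.move_to([.573,.1,.17],q); r.move_l([.573,.1,.075],vel=.08)
slope()
shift(.025,.09); r.hold(.8); slope()
im=vision.snapshot("scene"); cv2.imwrite("pics/s2.png",im[:,:,::-1])
E
```

```text
t6.5 nose z [73, 71] tail z [37, 39] slope 0.093 mid y 0.1040 F [-0.3  0.3 -0. ]
F [ 0.8 -2.  -0.1] op 0.0341
t9.5 nose z [73, 76] tail z [41, 42] slope 0.091 mid y 0.1299 F [ 0.2 -0.4  0.1]
```

View pics/s2.png

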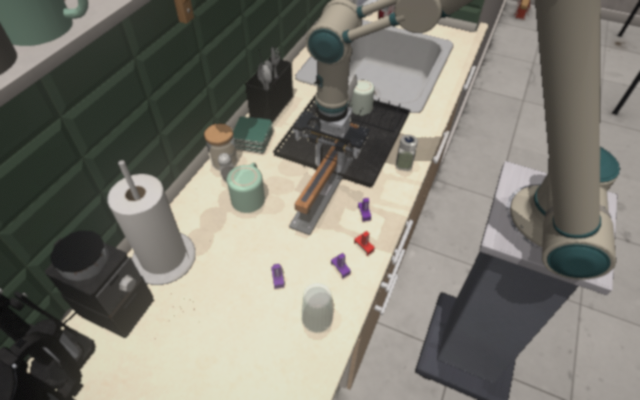

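The picture shows the open gripper straddling the rail near (335,150), with the nose at (303,207) and the rail still tail down. I'll step forward until the nose tips.

```bash
python3 - <<'E'
from h import *
s=.09
for i in range(11):
    shift(.009,s); r.hold(.7); s=slope()
    s=.09 if s>.06 else -.09 if s<-.06 else s
    if abs(s)<.06: r.hold(.5); s=slope(); s=0 if abs(s)<.05 else s
    if s<-.05: break
print(telemetry.current_ee_pos())
E
```

```text
F [-0.3 -2.7  0.2] op 0.0338
t11.8 nose z [73, 77] tail z [42, 40] slope 0.094 mid y 0.1380 F [0.1 0.7 0. ]
F [ 0.2 -2.2  0.7] op 0.0339
t14.0 nose z [1, 79] tail z [44, 41] slope -0.008 mid y 0.1081 F [-0.1  0.   0.1]
t14.8 nose z [77, 80] tail z [44, 41] slope 0.099 mid y 0.1469 F [ 0.3 -0.3 -0.2]
F [ 0.1 -1.3 -0.7] op 0.0339
t17.0 nose z [67, 73] tail z [53, 53] slope 0.047 mid y 0.1556 F [-0.7  0.3  0.3]
t17.8 nose z [69, 63] tail z [51, 60] slope 0.028 mid y 0.1554 F [-0.3  0.7 -0.4]
F [ 0.4 -2.8  2.4] op 0.0339
t20.0 nose z [60, 63] tail z [62, 60] slope 0.000 mid y 0.1646 F [-0.5 -0.2  0.8]
t20.8 nose z [62, 66] tail z [61, 60] slope 0.010 mid y 0.1641 F [-1.1  0.3 -0.1]
F [-0.1 -2.4  0.6] op 0.0339
t23.1 nose z [44, 44] tail z [76, 74] slope -0.085 mid y 0.1731 F [-0.4 -0.3 -0.2]
[0.57200002 0.16989387 0.07972006]
```

```bash
python3 - <<'E'
from h import *
shift(-.0125,-.09); r.hold(2.0); slope(); r.hold(.5); slope()
E
```

```text
F [-0.1  1.9  0.8] op 0.0338
t26.7 nose z [65, 60] tail z [58, 63] slope 0.005 mid y 0.1612 F [ 0.4  0.5 -0.3]
t27.5 nose z [None, 65] tail z [61, 59] slope 0.013 mid y 0.1603 F [ 0.9 -0.2  0.7]
```

```bash
python3 - <<'E'
from h import *
p=np.array(telemetry.current_ee_pos()); r.move_l(p+[0,0,.075],vel=.1)
r.move_to([.4085,.2875,.13],q_down(-.487))
slope()
mb={c:models.regions_of("bar",c)[0]["pixels"].astype(float) for c in CAMS}
pose=lambda p:(R.from_euler("z",p[2]),[p[0],p[1],.06])
for u in (mb,{"top":mb["top"]}): print("bar",*fit(u,BAR,[.572,.16,1.59],pose,[.005,.01,.05]))
r.move_l([.4085,.2875,.051],vel=.08)
gripper_to(.008,15); print(telemetry.current_opening())
r.move_l([.4085,.2875,.16],vel=.12)
r.move_to([.48,.25,.2],q_down(.015)); print(telemetry.current_opening(),telemetry.current_t())
for c in CAMS:
    im=vision.snapshot(c); u=proj(c,[.48,.25,.15])[0].astype(int)
    b=im[max(0,u[1]-50):u[1]+50,u[0]-65:u[0]+65]; cv2.imwrite(f"pics/g_{c}.png",cv2.resize(b,None,fx=4,fy=4,interpolation=cv2.INTER_CUBIC)[:,:,::-1])
    m=near(red(im),c,[.48,.25,.15],25); yy,xx=np.nonzero(m); print(c,u,len(xx),xx.mean(),yy.mean())
E
python3 -c "
import cv2,numpy as np
a=cv2.imread('pics/g_scene.png');b=cv2.imread('pics/g_top.png')
h=min(a.shape[0],b.shape[0]);cv2.imwrite('pics/g.png',cv2.resize(np.hstack([a[:h],b[:h]]),(800,int(800*h/(a.shape[1]+b.shape[1])))))"
```

```text
t29.6 nose z [60, 64] tail z [60, 58] slope 0.007 mid y 0.2067 F [-0.   1.5 -0.7]
bar [0.57215842 0.15970937 1.58677462] 0.11667761981047331
bar [0.57233032 0.16105587 1.58419224] 0.03935036665746976
0.012163232995444192
0.011913969975700494 33.125
scene [345 186] 135 346.6222222222222 180.88888888888889
top [316 238] 0 nan nan<stdin>:15: RuntimeWarning: Mean of empty slice.
  ret = ret.dtype.type(ret / rcount)
```

View pics/g.png

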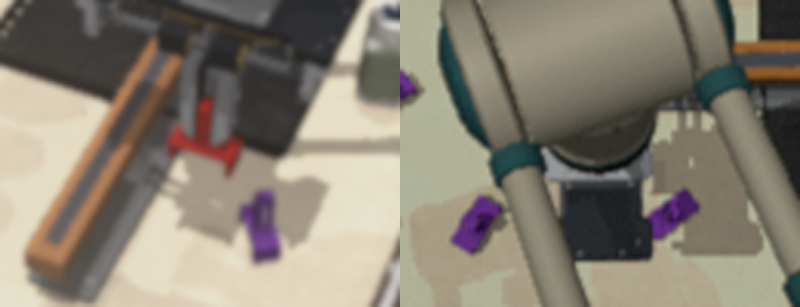

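The clip hangs upright in the fingers: scene crop, red at (205,145). It is squarely turned, with the deck below the tips. Next I move above the ridge and take one close look.

```bash
python3 - <<'E'
from h import *
T=np.array([.5719,.1672,.155])
r.move_to(T+[0,0,.03],q_down(.015)); r.move_l(T,vel=.06); print(telemetry.current_ee_pos())
slope()
c="scene"; im=vision.snapshot(c); h=cv2.cvtColor(im,cv2.COLOR_RGB2HSV)
m=near(((h[...,0]<5)|(h[...,0]>172))&(h[...,1]>130),c,T-[0,0,.03],20).astype(float); print(m.sum())
pose=lambda p:(R.from_euler("z",1.586),[p[0],p[1],T[2]-.051])
print("clip",*fit({c:m},CLIP,[.572,.167],pose,[.004,.004]))
print("deck only",*fit({c:m},CLIP[:3],[.572,.167],pose,[.004,.004]))
u=proj(c,T-[0,0,.04])[0].astype(int); b=im[u[1]-40:u[1]+40,u[0]-50:u[0]+50]
b=cv2.resize(b,None,fx=7,fy=7,interpolation=cv2.INTER_CUBIC); cv2.imwrite("pics/h.png",b[:,:,::-1])
print([d["at"] for d in models.mark_of("clip_fin",c)[:4]],telemetry.current_t())
E
```

```text
[0.57188676 0.16731505 0.15486931]
t34.7 nose z [64, 65] tail z [60, 62] slope 0.009 mid y 0.1599 F [ 0.2 -0.4 -1.2]
154.0
clip [0.57405092 0.16855179] 0.7124172021749876
deck only [0.5749268  0.16508273] 0.6348145818042011
[[0.5579, 0.4522, 0.0568], [0.448, 0.1919, 0.0551], [0.4407, 0.3651, 0.0595], [0.5739, 0.1698, 0.1624]] 34.8417
```

View pics/h.png

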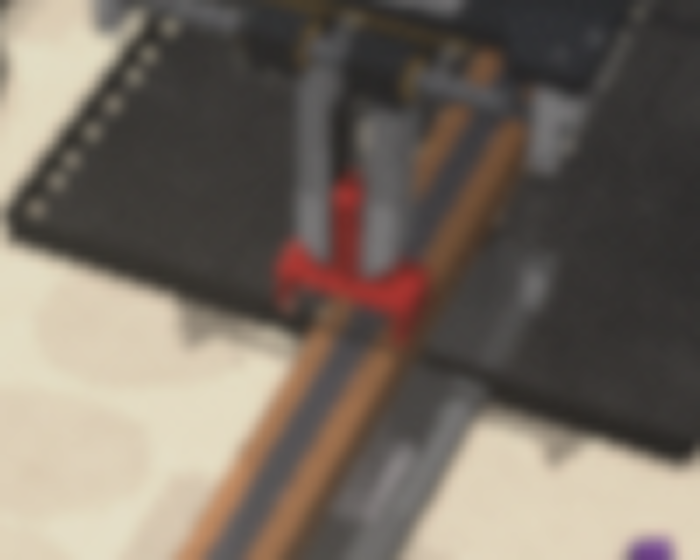

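The crop shows the clip at (350,270) straddling the rail evenly, legs outside both edges. I lower it gently.

```bash
python3 - <<'E'
from h import *
r.move_l([.5719,.1664,.126],vel=.05)
print(telemetry.current_ee_pos(), telemetry.current_wrist_force())
g=r.move_l([.5719,.1664,.1195],vel=.012,guard=1.5); print(g,telemetry.current_ee_pos(),telemetry.current_wrist_force())
gripper_to(.03); p=np.array(telemetry.current_ee_pos()); r.hold(.3)
r.move_l(p+[0,0,.08],vel=.1); r.move_to([.35,.2,.25],q_down(.015)); r.hold(.3); slope()
h={c:vision.snapshot(c) for c in CAMS}
m={}
for c in CAMS:
    k=cv2.cvtColor(h[c],cv2.COLOR_RGB2HSV); m[c]=near(((k[...,0]<5)|(k[...,0]>172))&(k[...,1]>130),c,[.572,.166,.1],18).astype(float)
for c in CAMS: print(c,m[c].sum(),*fit({c:m[c]},CLIP,[.572,.167,1.586],lambda p:(R.from_euler("z",p[2]),[p[0],p[1],.07]),[.004,.004,.1]))
b=h["scene"][100:240,220:410]; cv2.imwrite("pics/f.png",cv2.resize(b,None,fx=4,fy=4,interpolation=cv2.INTER_CUBIC)[:,:,::-1]); print(telemetry.current_t())
E
```

```text
[0.57204091 0.16640509 0.12596255] [-1.12364686 -0.34888688 -0.9724608 ]
True [0.57201515 0.16642377 0.12108359] [-0.86722263  0.12695324  4.31615224]
t39.3 nose z [61, 62] tail z [59, 58] slope 0.008 mid y 0.2085 F [-0.1 -0.1  0.5]
scene 203.0 [0.57411314 0.16397882 1.60550374] 0.24116431156641152
top 160.0 [0.57116761 0.16653891 1.59449114] 0.10737264513648596
39.4
```

View pics/f.png

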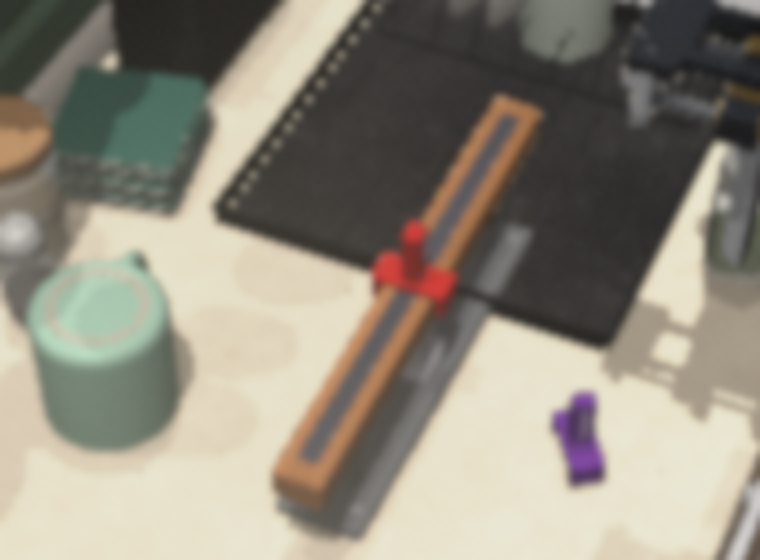

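The rail is level, with the clip seated squarely at (415,275). Both cameras put it within about 1.5 mm of the ridge middle.

```bash
python3 - <<'E'
from h import *
r.hold(1.5); slope(); r.sign_off()
E
```

```text
t41.2 nose z [62, 64] tail z [66, 60] slope -0.001 mid y 0.2083 F [-0.5  0.3  0.3]
the job is handed in; nothing more can be done
```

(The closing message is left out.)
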